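# Find the rocking corner of the caliper jig and press its shim flat

## Robot

A 6-joint arm with a two-finger parallel gripper is mounted at the origin on the work surface. World frame = base frame: x ahead of the robot, y to its left, z up, the work surface at z = 0. Lengths are in m, angles in rad, forces in N, time in s.
With the tool pointing down it reaches from about 0.3 to 0.75 m from the base axis. Payload 8.5 kg.
Tool frame: the origin (TCP) lies on the centre line of the jaws, within the pads' length; the fingertips stand 19 mm ahead of it and the grasp point (between the pads) is the TCP; z points along the fingers, y is the line along which they close (so a half turn about z gives the same grasp; the last joint's range is limited). The gripper opens to 88 mm and grips with 3 to 60 N. Pads are 18 mm wide; open, the fingers measure 123 mm over their backs; the gripper's body (75 mm by 187 mm) begins 45 mm behind the grasp point.
Start: joints at [1.082, 0.381, 1.297, -0, 1.464, -0.215], TCP at [0.149, 0.529, 0.258] pointing down, gripper open.
Joint ranges: [-3.11, 3.11], [-0.89, 2.33], [0.22, 2.48], [-1.42, 4.56], [0.17, 2.85], [-2.88, 2.88]. Speed limits (rad/s): [2.39, 2.39, 3.14, 3.14, 3.14, 3.14].

## Interface

Orientations are given as [roll, pitch, yaw] about the fixed x, y, z axes, in that order (R = Rz(yaw) Ry(pitch) Rx(roll)).
In Python, from workcell import * gives the robot as it stands. Calls block until the motion is done:
- move_pose(position, orientation): joint-space move of the TCP to a pose.
- move_linear(position, ori=None, velocity=0.15, contact_N=None): straight line of the TCP; ori=None keeps the orientation; velocity is the mean speed in m/s. With contact_N (N) it stops when the force on the tool has changed by that much, and returns True; else False.
- move_j(angles): joint-space move.
- command_gripper(opening, force=None): opening from 0.0 (shut) to 1.0 (fully open); force is the grip in N (None keeps the last); returns when the fingers have stopped.
- pause(seconds).
- ik(position, orientation): joint angles nearest the present ones, or None.
- read_state(): the state.
- capture(name): name is "scene" or "top" or "wrist"; returns a dict with "pixels" (480x640x3 uint8, red, green, blue), "fx", "fy", "cx", "cy" (pixels), "R" (3x3) and "t" (3): a world point X has camera coordinates R X + t; the wrist camera has in their place "mount" (4x4, takes a point from camera to tool coordinates, whose origin is the TCP and whose axes are the flange's). Camera axes: x right, y down, z forward; pixel columns grow to the right and rows downward; lengths in m; the calibration is good to about 2 mm. A picture is of the moment at which its call begins: read the wrist's pose just before it. There is no depth.
A pose or a line that the arm cannot do raises MotionError and nothing moves.
- job_done(): hands the job in; it is judged then, once.
Trained networks look in the newest picture that a camera, given by its name, has taken for a name from the list of things; names that differ only in an ending like _2 or _b are one class to them, and where a whole thing is asked for, a point or a joint stands for the part that bears it (a point fixed in the world has none). Each returns a list of dicts, best first, with "p" (0 to 1); they miss things now and then, are a little off and sometimes report something else, mostly with a low value. They report only what shows in the picture. A call takes as long as a camera call.
- search_frame(camera, thing): "xyz" ([x, y, z] in m, in world coordinates, good to about 4 mm: the middle of the surface that is visible of it).
- landmark_of(camera, thing): "xyz" ([x, y, z] in m, in world coordinates, good to about 4 mm: a listed point, or the origin of a listed thing).
The state is a dict: "clock": time; "q": joint angles; "joint_velocities": joint speeds; "joint_efforts": joint torques, N m; "position": TCP position; "tcp_rot": TCP orientation; "force": force on the tool from outside, world axes, zero at the start; "wrist_torque": the same for the moment, N m; "finger_gap": opening from 0.0 (shut) to 1.0 (fully open); "grasp_force": force on a finger pad.
Only numpy, scipy, OpenCV 4.12 (cv2) and the standard library are available. Lean on these libraries where they do the work, as an engineer would, in place of code of your own. Each camera call takes 0.05 s, during which the arm holds its last target. There are 200 camera calls.

## Task

The caliper jig plate rocks on one of its four feet. Press down on its corners with a fingertip to find the one that gives, then press that corner's bent-up shim, the brass tongue sticking out of its foot cup, fully flat and leave it so. Leave the other three shims bent up, grip or lift nothing, do not shift the jig plate, leave the parts around it alone, and finish clear of everything.

Things in the scene. Friction and masses are not known exactly. Their poses are not given: they have to be found in the camera images.
- base: Dark steel sub-plate fixed to the bench, 260 x 280 x 6 mm; origin at the centre of its underside, x roughly away from the robot, y to the left, turned by up to 0.25 rad. It carries four identical-looking grey foot cups (44 mm square, walls 23 mm above the bench), one under each arm of the jig plate.
- plate: Loose H-shaped aluminium plate, 1.6 kg, grey caliper half in its middle (70 x 96 mm, top 77 mm above bench). Origin: its centre, 18 mm above the bench; axes as base. Four 44 mm wide arms end over studs standing in the cups. One stud, a different one each time, hangs 6 mm over its seat, unseen: pressed with 3 N its corner dips 5 mm and comes back when let go. The others do not give.
- foot_nl (a point): Where to press the near left corner of the jig plate: centre of the top of the round steel boss (30 mm diameter) over its stud, at x = -60 mm, y = 100 mm in the plate's frame, 44 mm above the bench at rest.
- foot_nr (a point): Where to press the near right corner of the jig plate: centre of the top of the round steel boss (30 mm diameter) over its stud, at x = -60 mm, y = -100 mm in the plate's frame, 44 mm above the bench at rest.
- foot_fl (a point): Where to press the far left corner of the jig plate: centre of the top of the round steel boss (30 mm diameter) over its stud, at x = 60 mm, y = 100 mm in the plate's frame, 44 mm above the bench at rest.
- foot_fr (a point): Where to press the far right corner of the jig plate: centre of the top of the round steel boss (30 mm diameter) over its stud, at x = 60 mm, y = -100 mm in the plate's frame, 44 mm above the bench at rest.
- shim_1 (a joint): Angle of one of the four shims: 0 to 0.08 rad as found (bent up about 35 degrees), grows as it is pressed down, 0.65 rad = fully flat (stop). It takes about 5 N down on its outer half and stays where it is left. Which corner this shim belongs to changes from start to start.
- tab_1 (a point): Top of the tongue of shim_1, 30 mm from its hinge: brass strip 26 mm wide, sticking 43 mm out of its cup on the base's +x side, bent up, 6 mm lip at its free end. Hinge along base y, 22 mm in +x from its foot's centre, 17.5 mm above the bench. Flat, its top is 17.5 mm up and this point 52 mm in +x from the foot's centre; the inner end then fills the 6 mm gap (at a sound foot it jacks the corner up).
- shim_2 (a joint): Angle of one of the four shims: 0 to 0.08 rad as found (bent up about 35 degrees), grows as it is pressed down, 0.65 rad = fully flat (stop). It takes about 5 N down on its outer half and stays where it is left. Which corner this shim belongs to changes from start to start.
- tab_2 (a point): Top of the tongue of shim_2, 30 mm from its hinge: brass strip 26 mm wide, sticking 43 mm out of its cup on the base's +x side, bent up, 6 mm lip at its free end. Hinge along base y, 22 mm in +x from its foot's centre, 17.5 mm above the bench. Flat, its top is 17.5 mm up and this point 52 mm in +x from the foot's centre; the inner end then fills the 6 mm gap (at a sound foot it jacks the corner up).
- shim_3 (a joint): Angle of one of the four shims: 0 to 0.08 rad as found (bent up about 35 degrees), grows as it is pressed down, 0.65 rad = fully flat (stop). It takes about 5 N down on its outer half and stays where it is left. Which corner this shim belongs to changes from start to start.
- tab_3 (a point): Top of the tongue of shim_3, 30 mm from its hinge: brass strip 26 mm wide, sticking 43 mm out of its cup on the base's +x side, bent up, 6 mm lip at its free end. Hinge along base y, 22 mm in +x from its foot's centre, 17.5 mm above the bench. Flat, its top is 17.5 mm up and this point 52 mm in +x from the foot's centre; the inner end then fills the 6 mm gap (at a sound foot it jacks the corner up).
- shim_4 (a joint): Angle of one of the four shims: 0 to 0.08 rad as found (bent up about 35 degrees), grows as it is pressed down, 0.65 rad = fully flat (stop). It takes about 5 N down on its outer half and stays where it is left. Which corner this shim belongs to changes from start to start.
- tab_4 (a point): Top of the tongue of shim_4, 30 mm from its hinge: brass strip 26 mm wide, sticking 43 mm out of its cup on the base's +x side, bent up, 6 mm lip at its free end. Hinge along base y, 22 mm in +x from its foot's centre, 17.5 mm above the bench. Flat, its top is 17.5 mm up and this point 52 mm in +x from the foot's centre; the inner end then fills the 6 mm gap (at a sound foot it jacks the corner up).
- piston: Steel brake piston, 32 mm diameter, 28 mm tall, standing on the sub-plate in front of the jig plate; a bystander. Origin at its underside centre.
- bolt: Steel bolt standing on its head, 22 mm diameter, 30 mm tall, on the sub-plate behind the jig plate; a bystander. Origin at its underside centre.
- socket: Steel socket, 24 mm diameter, 30 mm tall, standing on the bench left of the sub-plate; a bystander. Origin at its underside centre.
- seal: Black rubber seal ring, 44 mm diameter, 8 mm tall, on the bench right of the sub-plate; a bystander. Origin at its underside centre.
- wrench: Steel wrench 170 mm long lying on the bench to the right; a bystander. Origin at its underside.
- tub: White plastic tub, 90 mm diameter, 70 mm tall, on the bench to the left; a bystander. Origin at its underside centre.
- spray: Blue spray can, 60 mm diameter, 180 mm tall, on the bench to the right; a bystander. Origin at its underside centre.

How it is judged:
By the outcome, as a careful person would: the job done as asked, in the order asked, and still so for the second after the job is handed in, with the robot touching nothing.
It also fails if it takes over 58 s, if anything falls off the work surface, if the arm or the gripper's body presses on something with over 40 N, if the wrist force passes 120 N, or if a joint passes its speed limit or range.

## Working session

There is one attempt and no reset: what is moved stays moved. The work goes in short steps, each a Python script; the robot and the scene stay as the last script left them, time stands still between calls to the robot, and variables do not carry over. Pictures are saved under pics/ and viewed, at most 10 in all, crops included, and the job is handed in when it is done.

```bash
ls; mkdir -p pics
python3 - <<'E'
from workcell import *
import cv2
s=read_state();print(s['clock'],s['position'],s['tcp_rot'],s['finger_gap'],s['force'])
for c in ("top","scene"):
    d=capture(c);cv2.imwrite(f"pics/{c}0.png",d['pixels'][:,:,::-1])
    for n in ("base","plate","foot_nl","foot_nr","foot_fl","foot_fr","tab_1","piston","bolt","spray","tub"):
        for r in landmark_of(c,n)[:4]: print(c,n,[round(float(v),4) for v in r['xyz']],round(r['p'],2))
print(read_state()['clock'])
E
```

```text
pics
0.0 [0.14859293 0.52927961 0.25713773] [-3.14018178e+00 -3.04008896e-04  2.86782269e+00] 0.9967226750206177 [ 0.98690129 -0.57763512 -1.07904408]
top plate [0.553, 0.0079, 0.014] 0.57
top plate [0.5133, 0.1963, -0.0032] 0.56
top plate [0.5438, 0.1111, 0.0321] 0.44
top foot_nl [0.5015, 0.1102, 0.0468] 0.85
top foot_nr [0.4865, -0.0852, 0.0396] 0.55
top foot_fl [0.6178, 0.1098, 0.0429] 0.75
top foot_fr [0.6088, -0.0961, 0.0431] 0.7
top tab_1 [0.6629, 0.1057, 0.0365] 0.79
top tab_1 [0.5364, -0.0869, 0.0365] 0.69
top tab_1 [0.5458, 0.1108, 0.0322] 0.56
top tab_1 [0.6538, -0.0983, 0.0325] 0.49
top piston [0.4527, 0.0066, 0.0078] 0.69
top bolt [0.6587, 0.0284, 0.0053] 0.45
top bolt [0.5025, 0.1117, 0.0449] 0.25
top bolt [0.6744, -0.416, -0.0016] 0.24
top spray [0.4464, -0.3728, -0.0036] 0.57
top tub [0.6211, 0.3973, -0.0057] 0.91
top tub [0.5094, 0.1951, -0.0031] 0.43
scene base [0.5554, 0.0091, -0.0005] 0.62
scene plate [0.5553, 0.0063, 0.0158] 0.63
scene foot_nl [0.5059, 0.1154, 0.047] 0.97
scene foot_nr [0.486, -0.085, 0.0432] 0.95
scene foot_nr [0.5079, 0.198, 0.0031] 0.2
scene foot_fl [0.6222, 0.1107, 0.0443] 0.61
scene foot_fr [0.6106, -0.0957, 0.0454] 0.86
scene tab_1 [0.6657, 0.1076, 0.0303] 0.59
scene tab_1 [0.5301, -0.0891, 0.0332] 0.47
scene tab_1 [0.5503, 0.0096, 0.0176] 0.43
scene tab_1 [0.6529, -0.0963, 0.036] 0.41
scene piston [0.4548, 0.0016, 0.0025] 0.53
scene piston [0.6006, -0.1917, -0.0024] 0.53
scene bolt [0.6545, 0.0307, 0.0066] 0.59
scene bolt [0.6736, -0.4143, 0.0014] 0.48
scene spray [0.4426, -0.3793, 0.003] 0.56
scene tub [0.6147, 0.402, -0.0064] 0.63
scene tub [0.653, -0.0958, 0.0335] 0.57
1.2
```

View pics/top0.png

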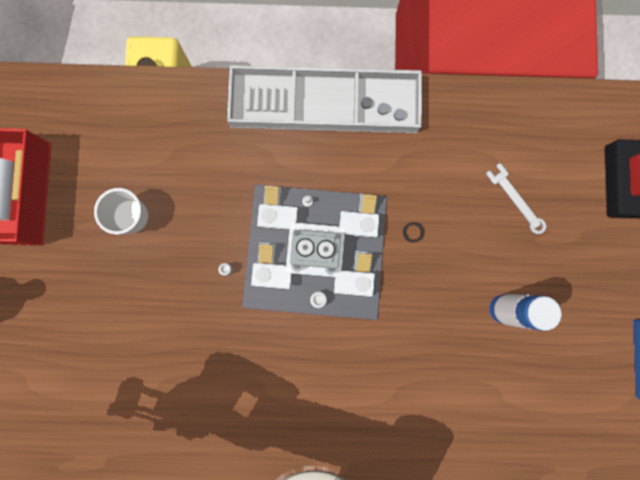

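View pics/scene0.png

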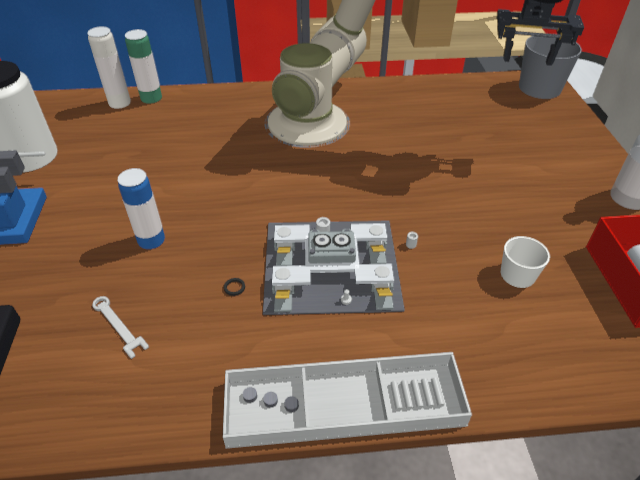

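```bash
cat > h.py <<'E'
import numpy as np
# rigid fit of foot points (top+scene averages)
L=np.array([[-.06,.1],[-.06,-.1],[.06,.1],[.06,-.1]])
W=np.array([[.5037,.1128],[.4863,-.0851],[.62,.1103],[.6097,-.0959]])
c=W.mean(0);d=W-c
th=np.arctan2((L[:,0]*d[:,1]-L[:,1]*d[:,0]).sum(),(L*d).sum())
R=np.array([[np.cos(th),-np.sin(th)],[np.sin(th),np.cos(th)]])
P=lambda x,y: c+R@np.array([x,y])
N=['nl','nr','fl','fr']
E
python3 -c "
from h import *
print(c,th)
for l,w in zip(L,W): print(P(*l),w-P(*l),'tab',P(l[0]+.047,l[1]))"
```

```text
[0.554925 0.010525] -0.06502718361334112
[0.50154995 0.11421253] [ 0.00215005 -0.00141253] tab [0.54845061 0.11115841]
[ 0.48855367 -0.08536477] [-0.00225367  0.00026477] tab [ 0.53545434 -0.08841889]
[0.62129633 0.10641477] [-0.00129633  0.00388523] tab [0.66819699 0.10336064]
[ 0.60830005 -0.09316253] [ 0.00139995 -0.00273747] tab [ 0.65520072 -0.09621665]
```

The top view shows the plate at about (317,248), with bosses at (270,215), (367,224), (263,275) and (362,284) and a brass tongue just above (+x of) each. The bystanders are clear of all of these. The pixel slopes suggest a yaw near -0.09, so I'll close the gripper and check that from the wrist camera.

Run:
```python
from workcell import *
from h import *
import cv2
command_gripper(0.0)
for psi in (th+np.pi/2,th-np.pi/2):
    print(psi,ik([c[0]-.05,c[1],.36],[np.pi,0,psi]),ik([.668,.103,.06],[np.pi,0,psi]))
qs=[(abs(q[5]),p) for p in (th+np.pi/2,th-np.pi/2) if (q:=ik([c[0],c[1],.33],[np.pi,0,p])) is not None]
psi=min(qs)[1]; print(psi)
move_pose([c[0]-.03,c[1],.33],[np.pi,0,psi])
s=read_state();print(s['clock'],s['position'],s['tcp_rot'],s['finger_gap'])
d=capture("wrist");cv2.imwrite("pics/w0.png",d['pixels'][:,:,::-1]);print(d['mount'],d['fx'])
for n in ("foot_nl","foot_nr","foot_fl","foot_fr","tab_1","plate","base"):
    for r in landmark_of("wrist",n)[:4]: print(n,[round(float(v),4) for v in r['xyz']],round(r['p'],2))
```

```text
1.5057691431815554 [-0.2139674   0.24548213  1.2046477   0.          1.69146283 -0.14894021] [-2.17447525e-02  7.74793583e-01  1.16577743e+00 -4.44089210e-16
  1.20102164e+00  4.32824311e-02]
-1.6358235104082377 None None
1.5057691431815554
4.8 [0.52485083 0.01122904 0.32996845] [-3.14152825e+00 -1.54160740e-04  1.50704695e+00] 0.003839019106336256
[[-6.42026856e-04 -9.47556592e-01 -3.19587380e-01  8.40338019e-02]
 [ 9.99999638e-01 -4.29642780e-04 -7.35059614e-04  3.70419354e-04]
 [ 5.59202172e-04 -3.19587736e-01  9.47556524e-01 -1.26057260e-01]
 [ 0.00000000e+00  0.00000000e+00  0.00000000e+00  1.00000000e+00]] 357.1378738142175
foot_nl [0.5008, 0.1129, 0.0433] 0.69
foot_nl [0.6675, 0.1073, 0.0341] 0.58
foot_nr [0.4873, -0.0823, 0.0425] 0.65
foot_nr [0.669, 0.1034, 0.033] 0.63
foot_nr [0.6066, -0.095, 0.0478] 0.21
foot_nr [0.6237, 0.1082, 0.0466] 0.16
foot_fl [0.6207, 0.1115, 0.0473] 0.93
foot_fr [0.6073, -0.096, 0.0474] 0.61
tab_1 [0.5314, -0.091, 0.0377] 0.95
tab_1 [0.6649, 0.1069, 0.0301] 0.94
tab_1 [0.6535, -0.0924, 0.0358] 0.93
tab_1 [0.5437, 0.1091, 0.0322] 0.88
plate [0.5511, 0.0119, 0.0207] 0.76
```

View pics/w0.png

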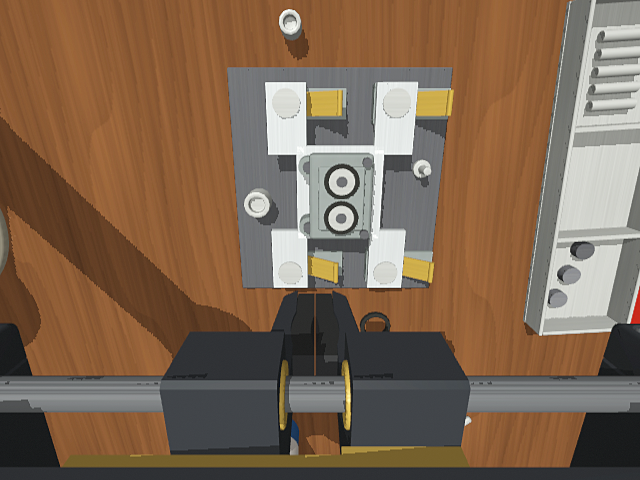

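The wrist view shows boss tops at about (286,102) nl, (397,102) fl, (290,272) nr and (385,272) fr, with tongues to the right (+x) of each. The fingers are shut and aligned with base x. Next I'll back-project these pixels to z=44 mm, refit the pose and probe the four corners.

```bash
cat > fit.py <<'E'
import numpy as np, cv2, json
from workcell import *
from scipy.spatial.transform import Rotation as Ro
def rays(d,s,px,z):
    T=np.eye(4);T[:3,:3]=Ro.from_euler('xyz',s['tcp_rot']).as_matrix();T[:3,3]=s['position'];T=T@d['mount']
    out=[]
    for u,v in px:
        r=T[:3,:3]@np.array([(u-d['cx'])/d['fx'],(v-d['cy'])/d['fy'],1]);k=(z-T[2,3])/r[2];out.append((T[:3,3]+k*r)[:2])
    return np.array(out)
E
python3 - <<'E'
from fit import *
import h
from h import *
s=read_state();d=capture("wrist")
Wr=rays(d,s,[(286,102),(290,272),(397,102),(385,272)],.044)
net=np.array([[.5008,.1129],[.4873,-.0823],[.6207,.1115],[.6073,-.096]])
print(Wr.round(4).tolist())
W2=(W+net+2*Wr)/4
c=W2.mean(0);e=W2-c
th=np.arctan2((L[:,0]*e[:,1]-L[:,1]*e[:,0]).sum(),(L*e).sum())
R=np.array([[np.cos(th),-np.sin(th)],[np.sin(th),np.cos(th)]])
F=c+L@R.T
print(c,th,F.round(4).tolist(),(Wr-F).round(4).tolist())
json.dump([list(c),th],open('pose.json','w'))
assert abs(Wr-F).max()<.005
o=[np.pi,0,th+np.pi/2]
# order nr, nl, fl, fr; travel above caliper (tips at 0.10)
for i in (1,0,2,3):
    move_pose([*F[i],.12],o)
    move_linear([*F[i],.070],velocity=.12); pause(.2)
    f0=read_state()['force'][2]
    hit=move_linear([*F[i],.052],velocity=.02,contact_N=7)
    t=read_state();print(N[i],hit,(t['position'][2]-.019).round(4),(t['force'][2]-f0).round(2),t['clock'])
    move_linear([*F[i],.12],velocity=.2)
E
```

```text
[[0.501, 0.1153], [0.488, -0.0832], [0.6202, 0.1075], [0.6069, -0.091]]
[0.55424799 0.01159178] -0.06576118196331043 [[0.5009, 0.1153], [0.4878, -0.0842], [0.6207, 0.1074], [0.6075, -0.0921]] [[0.0001, -0.0], [0.0002, 0.001], [-0.0005, 0.0001], [-0.0007, 0.0012]]
nr True 0.0392 7.71 7.5667
nl True 0.0444 6.47 10.1
fl True 0.0445 5.38 12.3417
fr True 0.0444 5.42 14.85
```

The near-right corner gives: it stopped at 39.2 mm, while the others held at 44.4 mm. Now I'll press its shim.

Run:
```python
from fit import *
c,th=json.load(open('pose.json'));R=np.array([[np.cos(th),-np.sin(th)],[np.sin(th),np.cos(th)]])
o=[np.pi,0,th+np.pi/2]
p=np.array(c)+R@np.array([-.06+.022+.032,-.1]);print(p)
move_pose([*p,.13],o)
move_linear([*p,.075],velocity=.12);pause(.2)
f0=read_state()['force']
hit=move_linear([*p,.031],velocity=.02,contact_N=20)
t=read_state();print(hit,t['position'][2]-.019,t['force']-f0,t['clock'])
pause(.3);t=read_state();print(t['position'][2]-.019,t['force']-f0)
move_linear([*p,.13],velocity=.15)
move_pose([c[0]-.03,c[1],.33],o)
d=capture("wrist");cv2.imwrite("pics/w1.png",cv2.resize(d['pixels'][60:300,210:470,::-1],None,fx=2.4,fy=2.4))
for r in landmark_of("wrist","tab_1")[:4]: print([round(float(v),4) for v in r['xyz']],round(r['p'],2))
print(read_state()['clock'])
```

```text
[ 0.54168958 -0.08779779]
True 0.018549735725924967 [-5.50384929e+00 -4.29390948e-03  1.21435034e+01] 18.1667
0.018583197948719547 [-4.02201048 -0.66378334 11.49039963]
[0.6546, -0.0932, 0.034] 0.95
[0.5374, -0.089, 0.0198] 0.94
[0.6683, 0.1048, 0.0327] 0.67
[0.5437, 0.1148, 0.0337] 0.65
20.2333
```

View pics/w1.png

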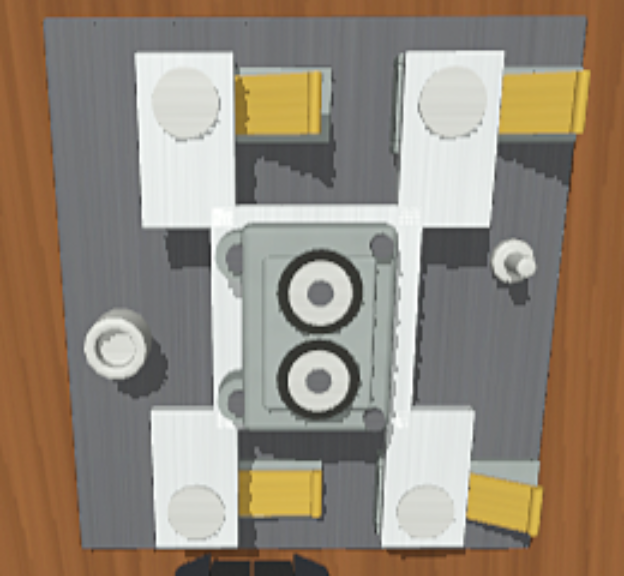

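The near-right tongue, at (280,492) in the crop, now looks flat, and the other three are still bent. It stopped at 18.5 mm, about 1 mm above the nominal 17.5 mm, so I'll press again a bit harder to confirm the stop, then probe the corner once more.

Run:
```python
from fit import *
c,th=json.load(open('pose.json'));R=np.array([[np.cos(th),-np.sin(th)],[np.sin(th),np.cos(th)]])
o=[np.pi,0,th+np.pi/2]
p=np.array(c)+R@np.array([-.06+.022+.030,-.1]);b=np.array(c)+R@np.array([-.06,-.1])
def press(p,z0,z1,N):
    move_pose([*p,.13],o); move_linear([*p,z0],velocity=.12);pause(.2)
    f0=read_state()['force'];hit=move_linear([*p,z1],velocity=.015,contact_N=N);pause(.3)
    t=read_state();print(hit,t['position'][2]-.019,t['force']-f0,t['clock']); move_linear([*p,.13],velocity=.15)
press(p,.045,.030,32)
press(b,.070,.055,7)
move_pose([c[0]-.03,c[1],.33],o)
d=capture("wrist");cv2.imwrite("pics/w2.png",cv2.resize(d['pixels'][60:300,210:470,::-1],None,fx=2.4,fy=2.4))
s=read_state();print(s['clock'],s['force'])
for n in ("tab_1","plate"):
    for r in landmark_of("wrist",n)[:4]: print(n,[round(float(v),4) for v in r['xyz']],round(r['p'],2))
```

```text
True 0.017658161050118647 [-2.54180479  0.93122211 10.2019419 ] 23.1833
True 0.04334361675826644 [-0.57518589 -0.33658757  1.20476492] 26.0333
27.5833 [ 0.05956287 -0.21677475 -1.17178131]
tab_1 [0.5394, -0.0906, 0.0207] 0.97
tab_1 [0.6683, 0.1053, 0.0351] 0.68
tab_1 [0.5459, 0.1132, 0.0341] 0.68
tab_1 [0.6584, 0.0275, 0.0081] 0.61
plate [0.5519, 0.0125, 0.0192] 0.6
plate [0.653, -0.0931, 0.035] 0.49
```

View pics/w2.png

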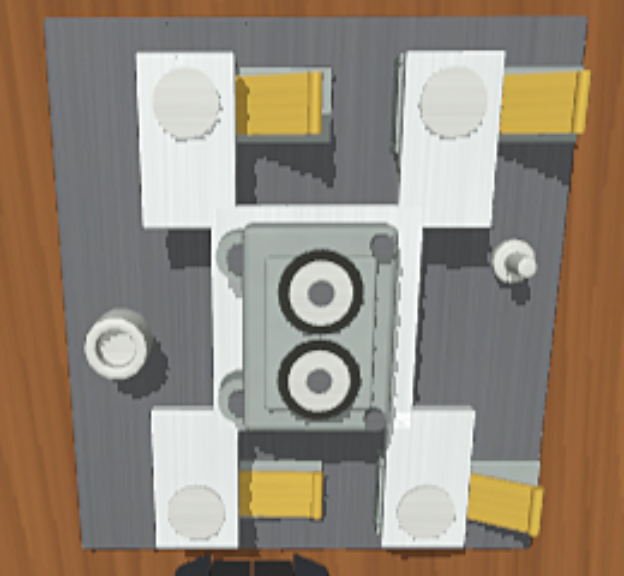

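The corner is now much firmer, but the second press moved the shim 0.9 mm further. I'll step down until a static force shows it's on the hard stop.

Run:
```python
from fit import *
c,th=json.load(open('pose.json'));R=np.array([[np.cos(th),-np.sin(th)],[np.sin(th),np.cos(th)]])
o=[np.pi,0,th+np.pi/2]
p=np.array(c)+R@np.array([-.06+.022+.032,-.1]);b=np.array(c)+R@np.array([-.06,-.1])
move_pose([*p,.13],o); move_linear([*p,.045],velocity=.12);pause(.2)
f0=read_state()['force']
for z in np.arange(.0375,.0319,-.0006):
    move_linear([*p,z],velocity=.01);pause(.25)
    t=read_state();f=t['force']-f0;print(round(z-.019,4),(t['position'][2]-.019).round(4),f.round(1))
    if f[2]>28: break
move_linear([*p,.13],velocity=.15)
move_pose([*b,.13],o); move_linear([*b,.07],velocity=.12);pause(.2);f0=read_state()['force']
print(move_linear([*b,.055],velocity=.02,contact_N=7));t=read_state();print(t['position'][2]-.019,t['force']-f0)
move_linear([*b,.13],velocity=.15)
move_pose([c[0]-.03,c[1],.33],o);print(read_state()['clock'])
```

```text
0.0185 0.0192 [-1.3  0.7  9.7]
0.0179 0.0189 [-1.5  1.4 12. ]
0.0173 0.0187 [-3.3  1.3 15.1]
0.0167 0.0185 [-3.7  1.4 19.1]
0.0161 0.0182 [-5.3  1.8 22.8]
0.0155 0.0179 [-6.1  3.1 26. ]
0.0149 0.0177 [-6.6  1.9 28.7]
True
0.04303822583509559 [-0.53543727 -0.50492193  3.40921348]
37.75
```

The tongue holds 28 N statically, where about 5 N is enough to move it. That points to the hard stop, but probing the boss afterwards may have levered it up slightly. I'll finish with one last firm press and no probe after it.

Run:
```python
from fit import *
c,th=json.load(open('pose.json'));R=np.array([[np.cos(th),-np.sin(th)],[np.sin(th),np.cos(th)]])
o=[np.pi,0,th+np.pi/2]
p=np.array(c)+R@np.array([-.06+.022+.032,-.1])
move_pose([*p,.13],o); move_linear([*p,.045],velocity=.15);pause(.2)
f0=read_state()['force']
for z in (.039,.0375,.0355,.0335,.032,.0355,.0375,.039):
    move_linear([*p,z],velocity=.012);pause(.2)
    t=read_state();f=t['force']-f0;print(round(z-.019,4),(t['position'][2]-.019).round(4),f.round(1))
    if f[2]>45: break
move_linear([*p,.13],velocity=.15)
q=np.array(c)+R@np.array([-.06-.02,-.1])
move_pose([c[0]-.03,c[1],.33],o)
d=capture("wrist");cv2.imwrite("pics/w3.png",cv2.resize(d['pixels'][60:300,210:470,::-1],None,fx=2.4,fy=2.4))
s=read_state();print(s['clock'],s['force'])
```

```text
0.02 0.0199 [0.6 0.5 1.1]
0.0185 0.0191 [-2.9 -0.   6.9]
0.0165 0.0182 [-5.   1.2 19.5]
0.0145 0.0175 [-9.1  2.2 30.3]
0.013 0.0169 [-12.3   3.1  40.3]
0.0165 0.0184 [-5.5  2.3 19.6]
0.0185 0.0192 [-2.5  0.7  8.8]
0.02 0.0198 [-0.3  0.2 -1. ]
45.7417 [ 0.82991141 -0.21843291 -0.85740989]
```

View pics/w3.png

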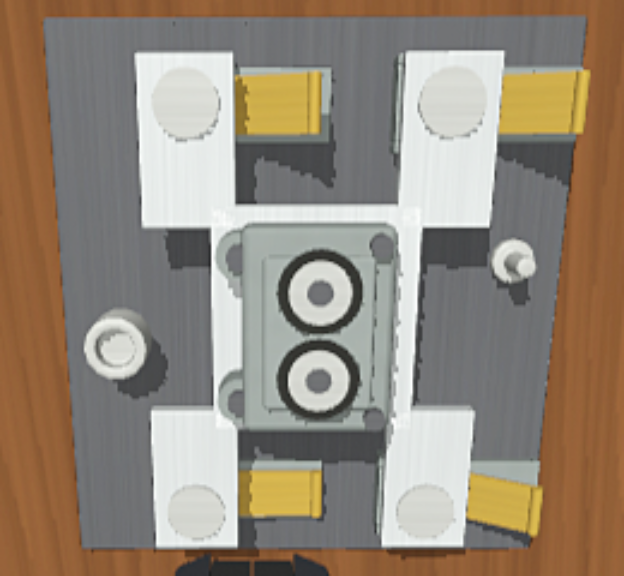

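Loading and unloading follow the same curve up to 40 N, so the shim is on its hard stop. The picture shows the near-right tongue flat at (280,493), the other three bent up and the plate unmoved, so I'm handing it in.

```bash
python3 -c "
from workcell import *
print(job_done())"
```

```text
the job is handed in; nothing more can be done
None
```

The near-right corner was the one that gave; its shim is pressed flat to its hard stop, the other three are still bent up, the plate looks unmoved, the arm is clear, and the job is handed in (no verdict was returned).

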